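Shut and latch the fittings sample box

ROBOT

A 6-joint arm with a two-finger parallel gripper is mounted at the origin on the work surface. World frame = base frame: x ahead of the robot, y to its left, z up, the work surface at z = 0. Lengths are in mm, angles in rad, forces in N, time in s.
With the tool pointing down it reaches from about 350 to 975 mm from the base axis. Payload 7.1 kg.
Tool frame: the origin (TCP) lies at the very end of the fingers, on their centre line; the grasp point (between the pads) lies 19 mm behind it; z points along the fingers, y is the line along which they close (so a half turn about z gives the same grasp; the last joint's range is limited). The gripper opens to 88 mm and grips with 3 to 60 N. Pads are 20 mm wide; open, the fingers measure 115 mm over their backs; the gripper's body (75 mm by 178 mm) begins 61 mm behind the grasp point.
Start: joints at [-1.359, 0.423, 1.63, -0, 1.089, -0.019], TCP at [142.992, -608.406, 222.675] pointing down, gripper open.
Joint ranges: [-3, 3], [-0.9, 2.11], [0.09, 2.58], [-1.31, 4.45], [0.11, 2.69], [-2.54, 2.54]. Speed limits (rad/s): [2.39, 2.39, 3.01, 3.14, 3.14, 3.14].

INTERFACE

Orientations are given as a rotation vector (axis times angle).
In Python, from workcell import * gives the robot as it stands.
- The arm moves only by the tool step_arm, never from a script. Its argument "deltas" is a list of rows, each a list of 3 entries, a list of its own where there are three numbers: the shift along the tool's x, y, z in units of 300 mm (1.0 is 300 mm), then the turn, a rotation vector about the tool's x, y, z in units of 1.5 rad (1.0 is 1.5 rad), then the gripper command: -1 is shut, 1 is fully open, values between are in proportion. In form: [[[dx, dy, dz], [rx, ry, rz], gripper], ...]. A call has 1 to 20 rows; each row is the pose to reach, as a shift and turn from the pose commanded when the call began, along the tool's axes at that moment; what a row does not reach only later rows make up. A row lasts 1/12 s, in which the tool goes at most 41.7 mm and 7.16 degrees, less where a joint would pass 70% of its speed; a pose out of reach is approached as far as the arm can. A call with a number of a shift or a turn outside -1 to 1 is refused whole. A call with a gripper value outside its range is refused whole. The fingers move at their own pace and stop on an object; the grip force is fixed at half the most. Time passes only in rows, so rows that repeat a pose let the fingers close. It gives the time, the measured TCP pose, the force, the opening and the grip force at its end, in the units of the state.
- get_obs(): the state, without advancing time (a new reading comes with each control period).
- get_image(name): name is "side" or "top"; returns a dict with "pixels" (384x512x3 uint8, red, green, blue), "fx", "fy", "cx", "cy" (pixels), "T" (4x4, takes a point from camera to world coordinates). Camera axes: x right, y down, z forward; pixel columns grow to the right and rows downward; lengths in mm; the calibration is good to about 2 mm. A picture is of the moment at which its call begins. There is no depth.
- close_job(): hands the job in; it is judged then, once.
The state is a dict: "t": time; "qpos": joint angles; "qvel": joint speeds; "joint_torque": joint torques, N m; "ee_pos": TCP position; "orientation": TCP orientation; "ft_force": force on the tool from outside, world axes, zero at the start; "moment": the same for the moment, N m; "width": finger opening in mm; "grasp_force": force on a finger pad.
Only numpy, scipy, OpenCV 4.12 (cv2) and the standard library are available. Lean on these libraries where they do the work, as an engineer would, in place of code of your own. Each camera call takes 0.05 s, during which the arm holds its last target. There are 200 camera calls.

TASK

Close up the sample box: push its hinged pine lid all the way down, then press the round brass push latch fully home, and after it press the oblong bar-shaped one fully home. Only push, with the fingers; pick nothing up, leave the loose fittings in and around the box where they are, and finish clear of everything.

Things in the scene. Friction and masses are not known exactly. Their poses are not given: they have to be found in the camera images.
- box: pine sample box, fixed to the counter, 200 mm deep (x) by 300 mm wide (y) by 90 mm high, open at the top under its lid. Origin at the centre of its underside, on the counter. Its own x axis points from the latch side to the hinge side, z up. The lid's hinge line runs along the box's y axis at x = +100 mm, z = 90 mm in the box's frame.
- lid (a joint): angle of the lid in rad: 0 is fully shut, growing as it opens. The lid is a flat pine board 12 mm thick, reaching from the hinge 205 mm towards the latches and 306 mm wide, with a thin brass hasp at the middle of its free edge. It starts part open (0.3 to 0.55), free edge raised. The stiff hinge holds it at any angle; about 2 to 6 N straight down near the free edge pushes it down. Fully shut, its top is level, 102 mm above the counter.
- lid_press (a point): point on the lid's upper face, midway across it, 165 mm from the hinge and 40 mm in from the free edge, where it may be pushed; moves with the lid.
- round_latch (a joint): how far the round latch is pressed, in m: 0 is out, 0.010 is fully home against its stop. Starts at 0 to 0.002. Pushed straight down with about 5 to 6 N; it has no return spring and stays where it is left.
- round_latch_top (a point): centre of the top of the round latch: a brass disc-shaped plunger 28 mm across with a flat top, on a pine block (50 mm deep, 70 mm wide, with a steel plate on top 98 mm above the counter) just in front of the box. When out its top is 112 mm above the counter, when home 102 mm (level with the shut lid, whose edge is 30 mm away). It may be the left or the right one of the two.
- bar_latch (a joint): how far the oblong latch is pressed, in m: 0 is out, 0.010 is fully home. Starts at 0 to 0.002. Same force and behaviour as the round latch.
- bar_latch_top (a point): centre of the top of the oblong latch: a brass bar-shaped plunger 18 mm (box x) by 54 mm (box y) with a flat top, on a block like the other one, 170 mm from it. Same heights as the round latch.
- cleat_a: bystander: chrome-plated cleat base, plate 35 by 85 mm with two studs, 28 mm high, on the counter in front of the latches; origin under its centre.
- cleat_b: bystander: the other cleat base, same size, on the counter at the right front of the box; origin under its centre.
- padeye: bystander: heavy brass padeye, base 60 by 45 mm, 41 mm high, on the counter to the right of the box; origin under its centre.
- cabin_hook: bystander: brass cabin hook, about 115 mm long and 8 mm thick, lying on the counter to the left front of the box; origin on its underside.
- screw_jar: bystander: glass jar 56 mm across, 75 mm high, on the counter to the left of the box; origin under its centre.
- pintle: bystander: bronze rudder pintle, lying inside the box; origin under its pin end.
- thimble: bystander: steel ring 44 mm across, 14 mm high, lying inside the box; origin under its centre.
Not all that is in view belongs to the job. What is shaped like the part that bears bar_latch but orange is not meant. What is shaped like the part that bears round_latch but purple is not meant.

How it is judged (in metres and radians):
On the way, in this order (a step that is already met when the one before it is completed fails the run):
1. the lid is pushed fully shut (value of joint lid below 0.03 rad), for 0.1 s.
2. the round latch is pressed fully home, the lid shut (value of joint lid below 0.03 rad and value of joint round_latch above 0.0085 m), for 0.1 s.
3. the oblong latch is pressed fully home, the lid shut (all of step 2 and value of joint bar_latch above 0.0085 m), for 0.1 s.
At the end, for the whole second after the job is handed in: the lid is shut (within 0.03 rad), both latches are pressed home (at least 8.5 of their 10 mm) and every loose fitting is within 20 mm of where it started (all of step 3 and distance of each of cleat_a, cleat_b, padeye, cabin_hook, screw_jar, pintle, thimble from where it was at the start of the episode below 0.02 m); the robot touches nothing.
It fails at once if a latch is pressed more than half way before the lid has been pushed down (value of joint lid above 0.1 rad and value of joint any of round_latch, bar_latch above 0.005 m).
It fails at once if the oblong latch is pressed more than half way before the round one is home (value of joint bar_latch above 0.005 m and value of joint round_latch below 0.0085 m).
It fails at once if the lid is lifted open (value of joint lid above 0.75 rad).
It fails at once if a loose fitting is moved by more than 20 mm or lifted (distance of any of cleat_a, cleat_b, padeye, cabin_hook, screw_jar, pintle, thimble from where it was at the start of the episode above 0.02 m or height (world z) of any of cleat_a, cleat_b, padeye, cabin_hook, screw_jar, pintle, thimble above 0.03 m).
It also fails if it takes over 43 s, if anything falls off the work surface, if the arm or the gripper's body presses on something with over 40 N, if the wrist force passes 120 N, or if a joint passes its speed limit or range.

## Working session

There is one attempt and no reset: what is moved stays moved. The work goes in short steps, Python scripts to look and compute and a tool call to move; the robot and the scene stay as the last step left them, time stands still between calls to the robot, and variables do not carry over. Pictures are saved under pics/ and viewed, at most 10 in all, crops included, and the job is handed in when it is done.

Besides the shell and the picture viewer there is one more tool, called after ">>>" as name(argument=value, ...) on one line, values as JSON. step_arm: Moves the arm, as the interface text tells. Its arguments: {"type":"object","properties":{"deltas":{"type":"array","items":{"type":"array"}}},"required":["deltas"]}

```bash
mkdir -p pics; python3 - <<'E'
from workcell import *
import cv2,pickle
for n in("top","side"):
    i=get_image(n); cv2.imwrite(f"pics/{n}0.png",i["pixels"][:,:,::-1]); pickle.dump(i,open(n+".pkl","wb")); print(n,i["fx"],i["cx"],i["cy"],i["T"].round(3).tolist() if hasattr(i["T"],"round") else i["T"])
o=get_obs(); print(o["t"],o["ee_pos"],o["orientation"],o["width"],o["ft_force"])
E
```

```text
top 427.0386360355333 257.0315060928448 190.8351666720213 [[-0.004, -0.98, 0.197, 377.459], [-1.0, 0.006, 0.009, 37.216], [-0.01, -0.197, -0.98, 938.169], [0.0, 0.0, 0.0, 1.0]]
side 370.2731341268323 257.8861160131742 193.87584126782454 [[-0.89, -0.256, 0.376, 221.326], [-0.455, 0.492, -0.742, 694.427], [0.005, -0.832, -0.555, 579.559], [0.0, 0.0, 0.0, 1.0]]
0.1 [ 142.88303578 -607.93570722  221.97407389] [-3.11932805e+00 -3.61573806e-01  2.24133188e-04] 88.13333248203647 [0.1885733  0.30174788 0.1618275 ]
```

View pics/top0.png

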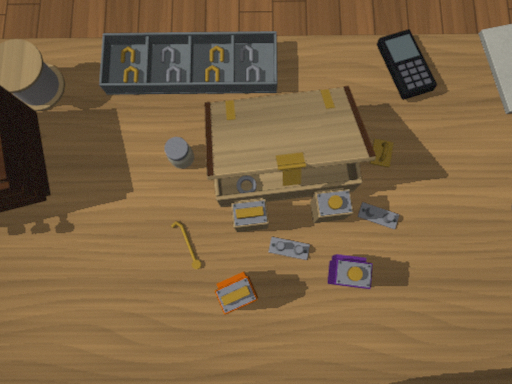

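View pics/side0.png

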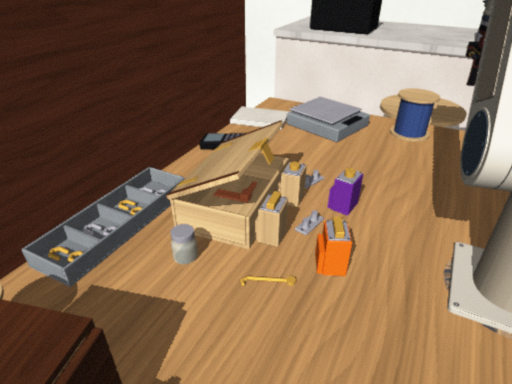

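The top view shows the bar latch near (250,212), the round latch near (336,202), and the lid's free edge from about (215,170) to (372,157). The orange block at (236,292) and the purple one at (352,272) are decoys. I'll enlarge a crop.

```bash
python3 - <<'E'
import cv2
a=cv2.imread("pics/top0.png")[80:240,195:395]; cv2.imwrite("pics/c.png",cv2.resize(a,None,fx=3.75,fy=3.75,interpolation=cv2.INTER_CUBIC))
E
```

```text
(no output)
```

View pics/c.png

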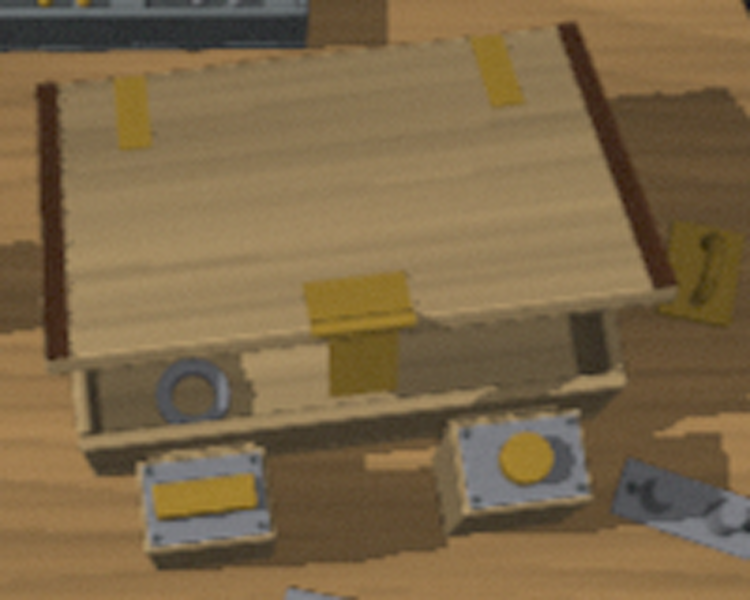

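```bash
cat >h.py <<'E'
import numpy as np,pickle
from scipy.spatial.transform import Rotation as R
i=pickle.load(open("top.pkl","rb"));T=np.array(i["T"])
def ray(c,z,im=i):
    u,v=c; T=np.array(im["T"]); d=T[:3,:3]@[(u-im["cx"])/im["fx"],(v-im["cy"])/im["fy"],1]
    return T[:3,3]+d*(z-T[2,3])/d[2]
def proj(p):
    q=T[:3,:3].T@(np.array(p)-T[:3,3]); return np.array([i["cx"]+i["fx"]*q[0]/q[2],i["cy"]+i["fy"]*q[1]/q[2]])
cr=lambda x,y:(195+(x+.5)/3.75-.5,80+(y+.5)/3.75-.5)
E
python3 - <<'E'
from h import *
from scipy.optimize import least_squares
from workcell import *
b=ray(cr(205,495),111);r=ray(cr(527,457),111);print("bar",b,"round",r,np.linalg.norm(b-r))
obs=[((-206,153,12),cr(50,356)),((-206,-153,12),cr(672,292)),((0,153,12),cr(40,85)),((0,-153,12),cr(570,24))]
def lidpt(p,x):
    X,Y,yaw,a=x; l=np.array([100-0,0,90])+R.from_euler('y',a).apply([max(p[0],-205),p[1],p[2]])
    return np.array([X,Y,0])+R.from_euler('z',yaw).apply(l)
m=(b+r)/2
def f(x):
    e=[proj(lidpt(p,x))-c for p,c in obs]
    for q,c in(((-135,np.sign(b[1]-r[1])*85,0),b),((-135,-np.sign(b[1]-r[1])*85,0),r)):
        e.append(((np.array([x[0],x[1],0])+R.from_euler('z',x[2]).apply(q))[:2]-c[:2])/2)
    return np.concatenate(e)
yaw0=np.arctan2(-(b-r)[0],(b-r)[1])
s=least_squares(f,[m[0]+135,m[1],yaw0,.4]);print(s.x,f(s.x).round(1))
print("press",lidpt((-165,0,12),s.x),"shut",lidpt((-165,0,12),[*s.x[:3],0]))
o=get_obs();print(R.from_rotvec(o["orientation"]).as_matrix().round(3))
E
```

```text
bar [502.38989007  60.24545554 111.        ] round [ 521.49102545 -108.30004595  111.        ] 169.62440698038895
[ 6.47254019e+02 -8.53141927e+00  1.10191281e-01  4.78757952e-01] [-1.8  1.5  1.6 -0.8 -1.3  0.   2.4  0.1  0.7  0.4  0.5  0.2]
press [606.58163914 -13.03138875 176.66253982] shut [582.64823885 -15.67936683 102.        ]
[[ 0.973  0.229 -0.   ]
 [ 0.229 -0.973  0.001]
 [ 0.    -0.001 -1.   ]]
```

>>> step_arm(deltas=[[[0.97,-0.79,0],[0,0,0],-1],[[0.97,-0.79,0],[0,0,0],-1],[[0.97,-0.79,0],[0,0,0],-1],[[0.97,-0.79,0],[0,0,0],-1],[[0.97,-0.79,0],[0,0,0],-1],[[0.97,-0.79,0],[0,0,0],-1],[[0.97,-0.79,0],[0,0,0],-1],[[0.97,-0.79,0],[0,0,0],-1],[[0.97,-0.79,0],[0,0,0],-1],[[0.97,-0.79,0],[0,0,0],-1],[[0.97,-0.79,0],[0,0,0],-1],[[0.97,-0.79,0],[0,0,0],-1]])

```text
t: 1.1
ee_pos: [372.0, -311.2, 222.6]
orientation: [3.12, 0.363, -0.001]
ft_force: [0.0, -0.6, 0.2]
width: 11.5
grasp_force: 0.0
```

>>> step_arm(deltas=[[[0.97,-0.79,0],[0,0,0],-1],[[0.97,-0.79,0],[0,0,0],-1],[[0.97,-0.79,0],[0,0,0],-1],[[0.97,-0.79,0],[0,0,0],-1],[[0.97,-0.79,0],[0,0,0],-1],[[0.97,-0.79,0],[0,0,0],-1],[[0.97,-0.79,0],[0,0,0],-1],[[0.97,-0.79,0],[0,0,0],-1],[[0.97,-0.79,0],[0,0,0],-1],[[0.97,-0.79,0],[0,0,0],-1],[[0.97,-0.79,0],[0,0,0],-1],[[0.97,-0.79,0],[0,0,0],-1]])

```text
t: 2.1
ee_pos: [600.6, -15.5, 222.0]
orientation: [3.121, 0.359, -0.002]
ft_force: [0.1, -0.7, 0.5]
width: 0.6
grasp_force: 0.0
```

>>> step_arm(deltas=[[[0,0,0.05],[0,0,0],-1],[[0,0,0.1],[0,0,0],-1],[[0,0,0.13],[0,0,0],-1],[[-0.005,0,0.15],[0,0,0],-1],[[-0.01,0,0.17],[0,0,0],-1],[[-0.015,0,0.19],[0,0,0],-1],[[-0.02,-0.005,0.21],[0,0,0],-1],[[-0.025,-0.005,0.23],[0,0,0],-1],[[-0.03,-0.01,0.25],[0,0,0],-1],[[-0.035,-0.01,0.27],[0,0,0],-1]])

```text
t: 2.93
ee_pos: [590.0, -13.1, 141.2]
orientation: [3.121, 0.362, -0.0]
ft_force: [-0.9, -0.1, 3.1]
width: 0.1
grasp_force: 1.3
```

>>> step_arm(deltas=[[[-0.005,0,0.02],[0,0,0],-1],[[-0.01,0,0.04],[0,0,0],-1],[[-0.012,0,0.06],[0,0,0],-1],[[-0.016,0,0.08],[0,0,0],-1],[[-0.02,0,0.1],[0,0,0],-1],[[-0.02,0,0.11],[0,0,0],-1],[[-0.02,0,0.12],[0,0,0],-1],[[-0.02,0,0.125],[0,0,0],-1],[[-0.02,0,0.13],[0,0,0],-1],[[-0.02,0,0.133],[0,0,0],-1],[[-0.02,0,0.133],[0,0,0],-1]])

```text
t: 3.85
ee_pos: [584.2, -14.8, 102.3]
orientation: [3.121, 0.362, -0.001]
ft_force: [-4.4, 0.0, 6.8]
width: 0.6
grasp_force: 3.4
```

>>> step_arm(deltas=[[[0,0,0.004],[0,0,0],-1],[[0,0,0.007],[0,0,0],-1],[[0,0,0.007],[0,0,0],-1],[[0,0,0.007],[0,0,0],-1]])

```text
t: 4.18
ee_pos: [584.3, -14.8, 102.1]
orientation: [3.121, 0.362, 0.0]
ft_force: [-9.4, 0.7, 23.7]
width: 0.5
grasp_force: 12.2
```

>>> step_arm(deltas=[[[0,0,-0.06],[0,0,0],-1],[[0,0,-0.13],[0,0,0],-1],[[-0.07,0.06,-0.13],[0,0,0],-1],[[-0.17,0.16,-0.13],[0,0,0],-1],[[-0.276,0.255,-0.13],[0,0,0],-1],[[-0.276,0.255,-0.13],[0,0,0],-1],[[-0.276,0.255,-0.13],[0,0,0],-1],[[-0.276,0.255,-0.13],[0,0,0],-1],[[-0.276,0.255,-0.13],[0,0,0],-1]])

```text
t: 4.93
ee_pos: [522.4, -107.6, 138.9]
orientation: [3.12, 0.363, 0.002]
ft_force: [0.7, -0.5, -0.7]
width: 0.9
grasp_force: 0.0
```

```bash
python3 - <<'E'
from workcell import *
import cv2,numpy as np
t=get_image("top")["pixels"][120:260,190:390,::-1]; s=get_image("side")["pixels"][100:270,160:360,::-1]
r=lambda a:cv2.resize(a,(400,360),interpolation=cv2.INTER_CUBIC)
cv2.imwrite("pics/d.png",np.hstack([r(t),r(s)])); print(get_obs()["ee_pos"])
E
```

```text
[ 522.17775128 -107.21376041  138.67208915]
```

View pics/d.png

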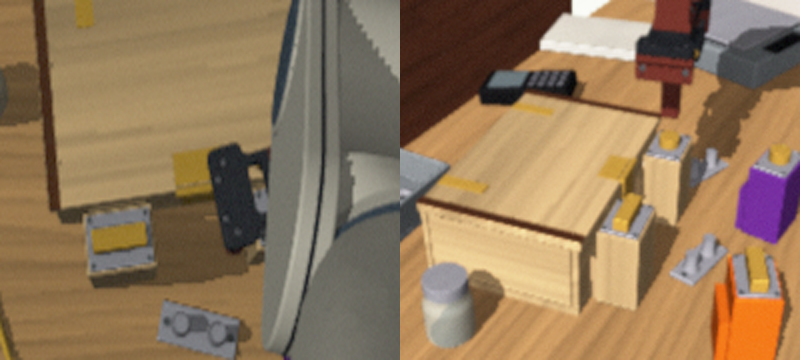

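The lid is shut. In the side crop the fingertips at (670,115) are directly over the round latch at (668,140), so I'll press.

>>> step_arm(deltas=[[[0,0,0.03],[0,0,0],-1],[[0,0,0.06],[0,0,0],-1],[[0,0,0.08],[0,0,0],-1],[[0,0,0.09],[0,0,0],-1],[[0,0,0.1],[0,0,0],-1],[[0,0,0.11],[0,0,0],-1],[[0,0,0.118],[0,0,0],-1],[[0,0,0.124],[0,0,0],-1],[[0,0,0.13],[0,0,0],-1],[[0,0,0.13],[0,0,0],-1],[[0,0,0.13],[0,0,0],-1]])

```text
t: 5.95
ee_pos: [521.1, -107.9, 102.0]
orientation: [-3.12, -0.361, 0.0]
ft_force: [-9.5, 4.4, 29.8]
width: 0.7
grasp_force: 15.0
```

>>> step_arm(deltas=[[[0,0,-0.06],[0,0,0],-1],[[0,0,-0.13],[0,0,0],-1],[[0,-0.08,-0.13],[0,0,0],-1],[[0.03,-0.2,-0.13],[0,0,0],-1],[[0.045,-0.33,-0.13],[0,0,0],-1],[[0.067,-0.45,-0.13],[0,0,0],-1],[[0.067,-0.56,-0.13],[0,0,0],-1],[[0.067,-0.56,-0.13],[0,0,0],-1],[[0.067,-0.56,-0.13],[0,0,0],-1],[[0.067,-0.56,-0.13],[0,0,0],-1]])

```text
t: 6.78
ee_pos: [502.9, 59.7, 138.7]
orientation: [3.12, 0.363, 0.001]
ft_force: [0.1, -0.7, 0.6]
width: 0.8
grasp_force: 0.0
```

```bash
python3 - <<'E'
from workcell import *
import cv2,numpy as np
s=get_image("side")["pixels"][100:270,160:360,::-1]
cv2.imwrite("pics/e.png",cv2.resize(s,(700,595),interpolation=cv2.INTER_CUBIC)); print(get_obs()["ee_pos"])
E
```

```text
[502.89778229  59.22792556 138.69290203]
```

View pics/e.png

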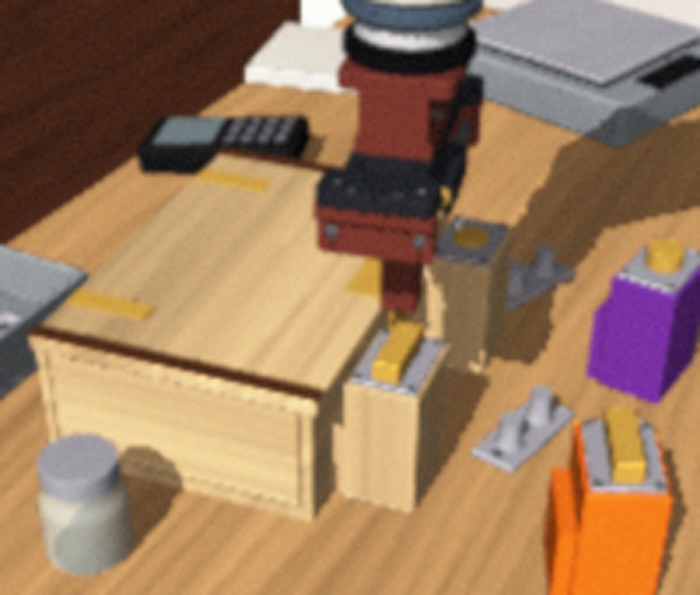

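The round latch at (470,238) is flush. The fingertips at (400,305) are over the bar latch at (400,350), so I'll press that one.

>>> step_arm(deltas=[[[0,0,0.03],[0,0,0],-1],[[0,0,0.06],[0,0,0],-1],[[0,0,0.08],[0,0,0],-1],[[0,0,0.09],[0,0,0],-1],[[0,0,0.1],[0,0,0],-1],[[0,0,0.11],[0,0,0],-1],[[0,0,0.118],[0,0,0],-1],[[0,0,0.124],[0,0,0],-1],[[0,0,0.13],[0,0,0],-1],[[0,0,0.13],[0,0,0],-1],[[0,0,0.13],[0,0,0],-1]])

```text
t: 7.75
ee_pos: [502.5, 59.8, 101.9]
orientation: [3.12, 0.362, 0.0]
ft_force: [-9.0, -5.3, 31.6]
width: 0.3
grasp_force: 15.8
```

>>> step_arm(deltas=[[[0,0,-0.06],[0,0,0],-1],[[0,0,-0.15],[0,0,0],-1],[[0,0,-0.3],[0,0,0],-1],[[0,0,-0.45],[0,0,0],-1],[[0,0,-0.45],[0,0,0],-1],[[-0.3,0.9,-0.45],[0,0,0],-1],[[-0.3,0.9,-0.45],[0,0,0],-1],[[-0.3,0.9,-0.45],[0,0,0],-1],[[-0.3,0.9,-0.45],[0,0,0],-1],[[-0.3,0.9,-0.45],[0,0,0],-1],[[-0.3,0.9,-0.45],[0,0,0],-1],[[-0.3,0.9,-0.45],[0,0,0],-1],[[-0.3,0.9,-0.45],[0,0,0],-1],[[-0.3,0.9,-0.45],[0,0,0],-1]])

```text
t: 8.92
ee_pos: [476.3, -224.7, 234.1]
orientation: [-3.121, -0.356, -0.0]
ft_force: [-0.4, -0.1, 1.9]
width: 0.6
grasp_force: 0.0
```

```bash
python3 - <<'E'
from workcell import *
import cv2,numpy as np
s=get_image("side")["pixels"][100:270,160:360,::-1]
cv2.imwrite("pics/f.png",cv2.resize(s,(700,595),interpolation=cv2.INTER_CUBIC)); print(get_obs()["ee_pos"])
E
```

```text
[ 476.35579142 -223.48403967  234.07966096]
```

View pics/f.png

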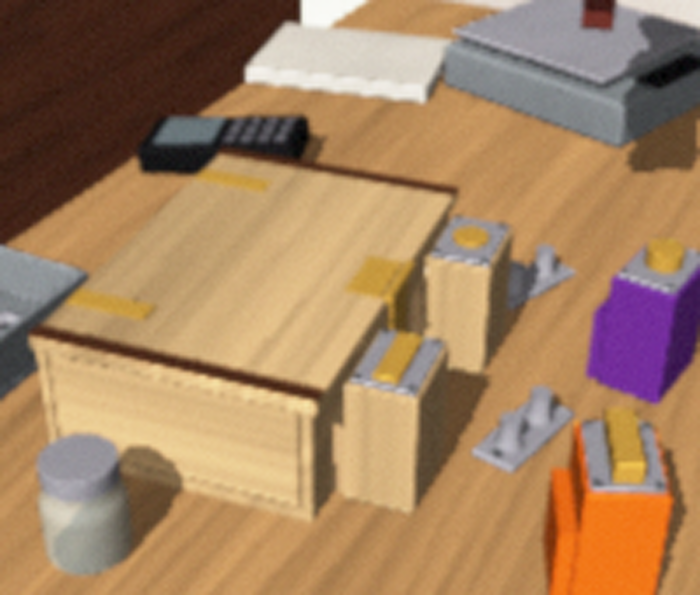

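The lid is shut, the latches at (470,237) and (402,355) are both home, and the arm is clear.

```bash
python3 -c "
from workcell import *
print(close_job())"
```

```text
the job is handed in; nothing more can be done
None
```

The lid is shut, the round latch and then the bar latch are pressed fully home, the arm finished clear, and the job is handed in at about 9 s; no verdict came back.

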